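# Find the sample case with the loose logger and show it to the reader

### The job

In one of the three sealed sample cases on the aluminium sheet the temperature logger has come off its clip: lift the cases one at a time clear of the sheet and rock each lengthwise, first its clasp end well down (some 30 degrees, for a moment), then well up, until you find the one that rattles. Stand silent ones back on the sheet, upright and let go, and bring the rattling one to the reader: finish while still holding it still and level in the air over the middle of the reader's pad, about 15 cm above the table, its clasp end pointing to the camera head. Do not push the other things about.

Things in the scene. Friction and masses are not known exactly. Their poses are not given: they have to be found in the camera images.
- case_a_centre (a point): Centre (half-way up, 25 mm above its underside) of sealed steel case a: 150 mm long (x) x 52 wide (y) x 50 high (z), about 0.36 kg give or take 10 percent; +x points along its length to the end with the clasp, z up out of the lid. The three look alike and any may be the one that rattles.
- case_b_centre (a point): Centre (half-way up, 25 mm above its underside) of sealed steel case b: 150 mm long (x) x 52 wide (y) x 50 high (z), about 0.36 kg give or take 10 percent; +x points along its length to the end with the clasp, z up out of the lid. The three look alike and any may be the one that rattles.
- case_c_centre (a point): Centre (half-way up, 25 mm above its underside) of sealed steel case c: 150 mm long (x) x 52 wide (y) x 50 high (z), about 0.36 kg give or take 10 percent; +x points along its length to the end with the clasp, z up out of the lid. The three look alike and any may be the one that rattles.
- case_a_clasp (a point): Tip of the dark clasp on the end of case a: 84 mm along its +x from the centre, 34 mm above its underside; clasp 26 mm wide, 24 high. Axes as the case.
- logger_a (a joint): Hidden inside case a: how far (m) its 120 g logger has slid along the case's x, 0 at the middle. In a silent case it is clipped fast (moves under 3 mm). In the rattling one it slides up to 50 mm either way: tipped lengthwise over 6 degrees it runs to the low end within 0.6 s, knocks, and stays there when the case is levelled gently.
- case_b_clasp (a point): Tip of the dark clasp on the end of case b: 84 mm along its +x from the centre, 34 mm above its underside; clasp 26 mm wide, 24 high. Axes as the case.
- logger_b (a joint): Hidden inside case b: how far (m) its 120 g logger has slid along the case's x, 0 at the middle. In a silent case it is clipped fast (moves under 3 mm). In the rattling one it slides up to 50 mm either way: tipped lengthwise over 6 degrees it runs to the low end within 0.6 s, knocks, and stays there when the case is levelled gently.
- case_c_clasp (a point): Tip of the dark clasp on the end of case c: 84 mm along its +x from the centre, 34 mm above its underside; clasp 26 mm wide, 24 high. Axes as the case.
- logger_c (a joint): Hidden inside case c: how far (m) its 120 g logger has slid along the case's x, 0 at the middle. In a silent case it is clipped fast (moves under 3 mm). In the rattling one it slides up to 50 mm either way: tipped lengthwise over 6 degrees it runs to the low end within 0.6 s, knocks, and stays there when the case is levelled gently.
- sheet: Fixed aluminium sheet 320 (x) x 500 (y) x 2 mm on which the three cases stand side by side, about 150 mm apart, clasp ends roughly away from the robot; origin at the centre of its underside. Held level at its centre after each tip, the moment about a case's y differs by about 0.11 N m between 'clasp last down' and 'clasp last up' if it rattles, and by next to nothing if it is silent.
- reader_pad (a point): Centre of the top of the reader's round white pad (90 mm across, 8 mm above the table), marked with a black dot. The reader is fixed; its +x points level from the pad to the white camera head, whose dark lens is 153 mm from the pad's centre, 145 mm above the table; the head is 70 mm wide, spans 115 to 175 mm above the table and reaches back from the lens, on a foot plate 6 mm high.
- cap_1: Bystander, leave alone: white screw cap, 26 mm across, 14 high, lying on the sheet between the ends of two cases. Origin at the centre of its underside.
- cap_2: Bystander, leave alone: another such cap on the sheet. Origin at the centre of its underside.
- jar_1: Bystander, leave alone: clear jar with white lid, 60 mm across, 80 high, left of the reader. Origin at the centre of its underside.
- jar_2: Bystander, leave alone: same jar, right of the reader. Origin at the centre of its underside.
- spray: Bystander, leave alone: blue spray bottle, 84 mm across, 192 high, on the right. Origin at the centre of its underside.
- carton: Bystander, leave alone: cardboard dispenser carton 260 x 55 x 50 mm, on the left. Origin at the centre of its underside.
- marker: Bystander, leave alone: black marker pen 130 x 14 x 14 mm, on the right. Origin at the centre of its underside.

How it is judged (in metres and radians):
On the way, in this order (a step that is already met when the one before it is completed fails the run):
1. the rattling case, held clear of the sheet, is tipped clasp end down by over 17 degrees and its logger runs to that end (((height (world z) of case_a_centre above 0.07 m and contact force between case_a and the fingers above 0.5 N and angle between case_a_centre's own x axis and vertical above 1.8708 rad and value of joint logger_a above 0.03 m) or (height (world z) of case_b_centre above 0.07 m and contact force between case_b and the fingers above 0.5 N and angle between case_b_centre's own x axis and vertical above 1.8708 rad and value of joint logger_b above 0.03 m) or (height (world z) of case_c_centre above 0.07 m and contact force between case_c and the fingers above 0.5 N and angle between case_c_centre's own x axis and vertical above 1.8708 rad and value of joint logger_c above 0.03 m))), for 0.1 s.
2. then, still held clear, it is tipped clasp end up by over 17 degrees and its logger runs back (((height (world z) of case_a_centre above 0.07 m and contact force between case_a and the fingers above 0.5 N and angle between case_a_centre's own x axis and vertical below 1.2708 rad and value of joint logger_a below -0.03 m) or (height (world z) of case_b_centre above 0.07 m and contact force between case_b and the fingers above 0.5 N and angle between case_b_centre's own x axis and vertical below 1.2708 rad and value of joint logger_b below -0.03 m) or (height (world z) of case_c_centre above 0.07 m and contact force between case_c and the fingers above 0.5 N and angle between case_c_centre's own x axis and vertical below 1.2708 rad and value of joint logger_c below -0.03 m))), for 0.1 s.
At the end, for the whole second after the job is handed in: Rattling case held still by the fingers alone, level to 0.2 rad, centre within 35 mm of the pad axis, 100-230 mm above the table, length within 0.25 rad of the reader's x, clasp end to the camera; both silent cases upright, let go, centres over the sheet (((height (world z) of case_a_centre between 0.1 and 0.23 m and horizontal distance between case_a_centre and reader_pad below 0.035 m and angle between case_a_centre's own z axis and vertical below 0.2 rad and angle between the x axis of case_a_centre and the x axis of reader_pad, either way round below 0.25 rad and x of case_a_clasp in the frame of reader_pad above 0.03 m and contact force between case_a and the fingers above 1 N and contact force between case_a and reader below 0.3 N and linear speed of case_a below 0.04 m/s and (value of joint logger_b between -0.015 and 0.015 m and angle between case_b_centre's own z axis and vertical below 0.1 rad and height (world z) of case_b_centre below 0.032 m and linear speed of case_b below 0.02 m/s and contact force between case_b and the fingers below 0.1 N and x of case_b_centre in the frame of sheet between -0.16 and 0.16 m and y of case_b_centre in the frame of sheet between -0.25 and 0.25 m) and (value of joint logger_c between -0.015 and 0.015 m and angle between case_c_centre's own z axis and vertical below 0.1 rad and height (world z) of case_c_centre below 0.032 m and linear speed of case_c below 0.02 m/s and contact force between case_c and the fingers below 0.1 N and x of case_c_centre in the frame of sheet between -0.16 and 0.16 m and y of case_c_centre in the frame of sheet between -0.25 and 0.25 m)) or (height (world z) of case_b_centre between 0.1 and 0.23 m and horizontal distance between case_b_centre and reader_pad below 0.035 m and angle between case_b_centre's own z axis and vertical below 0.2 rad and angle between the x axis of case_b_centre and the x axis of reader_pad, either way round below 0.25 rad and x of case_b_clasp in the frame of reader_pad above 0.03 m and contact force between case_b and the fingers above 1 N and contact force between case_b and reader below 0.3 N and linear speed of case_b below 0.04 m/s and (value of joint logger_a between -0.015 and 0.015 m and angle between case_a_centre's own z axis and vertical below 0.1 rad and height (world z) of case_a_centre below 0.032 m and linear speed of case_a below 0.02 m/s and contact force between case_a and the fingers below 0.1 N and x of case_a_centre in the frame of sheet between -0.16 and 0.16 m and y of case_a_centre in the frame of sheet between -0.25 and 0.25 m) and (value of joint logger_c between -0.015 and 0.015 m and angle between case_c_centre's own z axis and vertical below 0.1 rad and height (world z) of case_c_centre below 0.032 m and linear speed of case_c below 0.02 m/s and contact force between case_c and the fingers below 0.1 N and x of case_c_centre in the frame of sheet between -0.16 and 0.16 m and y of case_c_centre in the frame of sheet between -0.25 and 0.25 m)) or (height (world z) of case_c_centre between 0.1 and 0.23 m and horizontal distance between case_c_centre and reader_pad below 0.035 m and angle between case_c_centre's own z axis and vertical below 0.2 rad and angle between the x axis of case_c_centre and the x axis of reader_pad, either way round below 0.25 rad and x of case_c_clasp in the frame of reader_pad above 0.03 m and contact force between case_c and the fingers above 1 N and contact force between case_c and reader below 0.3 N and linear speed of case_c below 0.04 m/s and (value of joint logger_a between -0.015 and 0.015 m and angle between case_a_centre's own z axis and vertical below 0.1 rad and height (world z) of case_a_centre below 0.032 m and linear speed of case_a below 0.02 m/s and contact force between case_a and the fingers below 0.1 N and x of case_a_centre in the frame of sheet between -0.16 and 0.16 m and y of case_a_centre in the frame of sheet between -0.25 and 0.25 m) and (value of joint logger_b between -0.015 and 0.015 m and angle between case_b_centre's own z axis and vertical below 0.1 rad and height (world z) of case_b_centre below 0.032 m and linear speed of case_b below 0.02 m/s and contact force between case_b and the fingers below 0.1 N and x of case_b_centre in the frame of sheet between -0.16 and 0.16 m and y of case_b_centre in the frame of sheet between -0.25 and 0.25 m)))); the arm keeps its last pose, push and grip.
It fails at once if a bystander is pushed more than 40 mm or knocked over (distance of any of cap_1, cap_2, jar_1, jar_2, spray, carton, marker from where it was at the start of the episode above 0.04 m or angle between any of cap_1, cap_2, jar_1, jar_2, spray, carton, marker's own z axis and vertical above 0.5 rad).
It also fails if it takes over 72 s, if anything falls off the work surface, if the arm or the gripper's body presses on something with over 40 N, if the wrist force passes 120 N, or if a joint passes its speed limit or range.

### The arm

A 6-joint arm with a two-finger parallel gripper is mounted at the origin on the work surface. World frame = base frame: x ahead of the robot, y to its left, z up, the work surface at z = 0. Lengths are in m, angles in degrees, forces in N, time in s.
With the tool pointing down it reaches from about 0.375 to 0.75 m from the base axis. Payload 9 kg.
Tool frame: the origin (TCP) lies where the fingers leave the gripper's body, on its centre line; the fingertips stand 73 mm ahead of it and the grasp point (between the pads) lies 54 mm ahead of it (robot.tip_reach is the distance from the TCP to the fingertips, in m); z points along the fingers, y is the direction in which the jaws open and shut (so a half turn about z gives the same grasp; the last joint's range is limited). The gripper opens to 85 mm and grips with 20 to 120 N. Pads are 22 mm wide; open, the fingers measure 114 mm over their backs; the gripper's body (76 mm by 85 mm) begins 54 mm behind the grasp point. The pads swing forward as they close: fully open they stand 13 mm farther back than shut.
Start: joints at [-83.234, 5.964, 5.575, 89.605, 0, 77.527], TCP at [0.198, -0.567, 0.304] pointing down, gripper open.
Joint ranges: [-171.21, 171.21], [-48.23, 106.86], [-62.78, 66.21], [-105.2, 120.99], [-86.42, 89.51], [-180, 180]. Speed limits (degrees/s): [127.2, 127.2, 147.25, 180, 180, 180].

### API

Orientations are given as [roll, pitch, yaw] about the fixed x, y, z axes, in that order (R = Rz(yaw) Ry(pitch) Rx(roll)).
In Python, from plant import robot gives the robot as it stands. Calls block until the motion is done:
- robot.move_pose(position, orientation): joint-space move of the TCP to a pose.
- robot.line_to(position, vel=0.15, rotation=None, guard=None): straight line of the TCP; rotation=None keeps the orientation; vel is the mean speed in m/s. With guard (N) it stops when the force on the tool has changed by that much, and returns True; else False.
- robot.goto_joints(angles): joint-space move.
- robot.set_gripper(opening): finger opening in m; the grip force is fixed at half the most; returns when the fingers have stopped.
- robot.pause(seconds).
- robot.ik(position, orientation): joint angles nearest the present ones, or None.
- robot.observe(): the state.
- robot.grab_frame(name): name is "side" or "top" or "wrist"; returns the picture (384x512x3 uint8, blue, green, red); there is no depth.
- robot.get_calibration(name): a dict with "vertical_fov" (degrees; the focal length in pixels is half the picture's height over the tangent of half this angle, whatever the lens; pixels are square), "cx", "cy" (the principal point, pixels), "rvec" (rotation vector, rad) and "tvec" (3), from world to camera coordinates, as OpenCV has them. Camera axes: x right, y down, z forward; pixel columns grow to the right and rows downward; lengths in m; the calibration is good to about 2 mm. A picture is of the moment at which its call begins: read the wrist's pose just before it. get_calibration takes no time and is no camera call; for the wrist camera it gives the pose at the moment of the call.
A pose or a line that the arm cannot do raises robot.IKError and nothing moves.
- robot.job_done(): hands the job in, once; it reports no verdict.
The state is a dict: "time": time; "q": joint angles; "qvel": joint speeds; "joint_torque": joint torques, N m; "tool_pos": TCP position; "tcp_rot": TCP orientation; "ft_force": force on the tool from outside, world axes, zero at the start; "torque": the same for the moment, N m; "gripper_width": finger opening in m.
Only numpy, scipy, OpenCV 4.12 (cv2) and the standard library are available. Lean on these libraries where they do the work, as an engineer would, in place of code of your own. Each camera call takes 0.05 s, during which the arm holds its last target. There are 200 camera calls.

## Working session

There is one attempt and no reset: what is moved stays moved. The work goes in short steps, each a Python script; the robot and the scene stay as the last script left them, time stands still between calls to the robot, and variables do not carry over. Pictures are saved under pics/ and viewed, on a budget of 10 in all, crops included, one or two more only if the job needs it, and the job is handed in when it is done.

```bash
mkdir -p pics; ls; python3 - <<'E'
from plant import robot
import cv2
for n in("top","side"):
    f=robot.grab_frame(n); cv2.imwrite(f"pics/{n}0.png",f)
    c=robot.get_calibration(n); print(n,c)
o=robot.observe(); print(o)
E
```

```text
pics
top {'vertical_fov': 44.16099623333449, 'cx': 249.70895354007206, 'cy': 196.3516267910353, 'rvec': array([ 2.21412531, -2.15511096,  0.09774336]), 'tvec': array([-0.02591469,  0.55554577,  1.3682753 ])}
side {'vertical_fov': 42.39758420497552, 'cx': 250.21580468180807, 'cy': 188.92970721057986, 'rvec': array([ 1.57083914, -1.71039076,  0.87717525]), 'tvec': array([0.02475397, 0.33198498, 1.391822  ])}
{'time': 0.1, 'q': array([-8.32344874e+01,  5.99412249e+00,  5.53258094e+00,  8.96041748e+01,
       -2.29305907e-03,  7.75256141e+01]), 'qvel': array([-0.0806605 , -0.03219711,  0.06751517, -0.03199172, -0.03606405,
        0.05347806]), 'joint_torque': array([ 5.43623915e-03, -5.58208466e+01,  5.04717636e+01,  1.33302636e-02,
       -2.25561544e-04, -6.35269373e-06]), 'tool_pos': array([ 0.19767884, -0.56628187,  0.30322125]), 'tcp_rot': array([-1.79935340e+02, -1.19560067e-02,  1.92398931e+01]), 'ft_force': array([-0.38317636, -0.13310609, -0.12736364]), 'torque': array([ 0.00550392, -0.05720263, -0.0073455 ]), 'gripper_width': 0.08516271254687674}
```

View pics/top0.png

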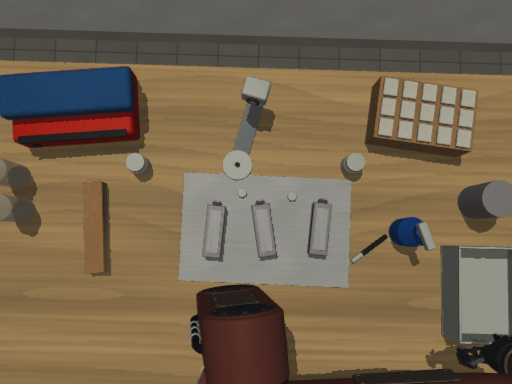

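View pics/side0.png

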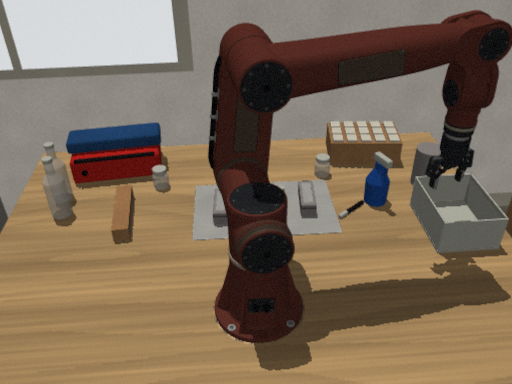

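The top view shows three cases around pixels (214,230), (264,230) and (320,228), with the dark clasps at their upper (far) ends. The pad is at (237,165) and the camera head at (256,90). Caps are at (241,193) and (292,197). The side view is mostly blocked by the arm. I'll segment the top view next.

```bash
cat > h.py <<'E'
import numpy as np, cv2
from plant import robot
def ray(cal,uv,z,h=384):
    f=h/2/np.tan(np.radians(cal["vertical_fov"]/2)); R=cv2.Rodrigues(np.array(cal["rvec"]))[0]; t=np.array(cal["tvec"])
    uv=np.atleast_2d(uv).astype(float)
    d=np.c_[(uv[:,0]-cal["cx"])/f,(uv[:,1]-cal["cy"])/f,np.ones(len(uv))]@R
    c=-R.T@t
    return c+d*((z-c[2])/d[:,2])[:,None]
E
python3 - <<'E'
from h import *
f=cv2.imread("pics/top0.png"); c=robot.get_calibration("top")
hsv=cv2.cvtColor(f,cv2.COLOR_BGR2HSV); g=cv2.cvtColor(f,cv2.COLOR_BGR2GRAY)
print(g[200:262:4,225-25:225+12:2])
cv2.imwrite("pics/crop.png",cv2.resize(f[70:290,175:370],None,fx=2.7,fy=2.7,interpolation=cv2.INTER_CUBIC))
for n,uv,z in [("dot",(237,165),.008),("cap1",(241.5,193.5),.016),("cap2",(292,197),.016),("head",(256,80),.175),("jar1",(137,160),.08),("jar2",(354,160),.08),("sheetTL",(184,174),.002),("TR",(351,179),.002),("BL",(180,281),.002),("BR",(348,287),.002)]: print(n,ray(c,uv,z)[0].round(3))
m=((hsv[...,1]<40)&(g>165)).astype(np.uint8)
k,l,s,ce=cv2.connectedComponentsWithStats(m)
for i in range(1,k):
    if s[i,4]>60: print(s[i],ce[i].round(1))
E
```

```text
[[142 142 141 141 141 141 141 124 135 140 141 144 144 144 145 146 146 146
  145]
 [142 142 142 142 118 135  99  64  63  62  62 133 147 146 145 146 146 145
  144]
 [142 142 142 142 125 131 130 127 131 130 127 127 112 129 148 147 148 147
  146]
 [142 141 141 122 125 145 148 151 150 148 147 129  94  76 136 144 143 144
  142]
 [143 143 144 113 127 143 149 150 149 148 147 122  67  80 146 145 145 145
  145]
 [145 144 145 115 132 147 148 149 148 148 133 128  65  81 146 145 144 143
  143]
 [145 145 145 117 133 147 147 148 148 147 119 117  69  81 145 143 142 142
  142]
 [146 145 142 123 141 147 146 149 147 147 128 105  75 133 143 143 142 142
  142]
 [145 145 116 123 141 146 145 148 146 147 121  82  77 135 144 144 143 143
  143]
 [145 145 112 125 145 145 145 148 147 149 125  60  79 141 141 141 140 140
  141]
 [145 145 113 129 146 144 145 149 149 135 121  60  79 141 141 140 139 138
  139]
 [146 146 119 125 146 143 146 149 147 106 108  68 134 143 143 143 144 144
  143]
 [146 126 119 141 146 142 146 148 148 122  97  73 130 140 140 139 138 138
  139]
 [146 110 121 124 125 129 137 141 144 117  70  76 130 140 140 140 140 140
  140]
 [148  98 103 101 105 114 116 121 119 120  58  80 142 143 143 143 143 143
  142]
 [147 146 146 145  95  94  93  92  92  82  78  77 139 140 140 140 139 140
  141]]
dot [0.65  0.029 0.008]
cap1 [0.564 0.014 0.016]
cap2 [ 0.558 -0.136  0.016]
head [ 0.856 -0.018  0.175]
jar1 [0.646 0.311 0.08 ]
jar2 [ 0.663 -0.304  0.08 ]
sheetTL [0.619 0.187 0.002]
TR [ 0.618 -0.313  0.002]
BL [0.303 0.187 0.002]
BR [ 0.298 -0.307  0.002]
```

View pics/crop.png

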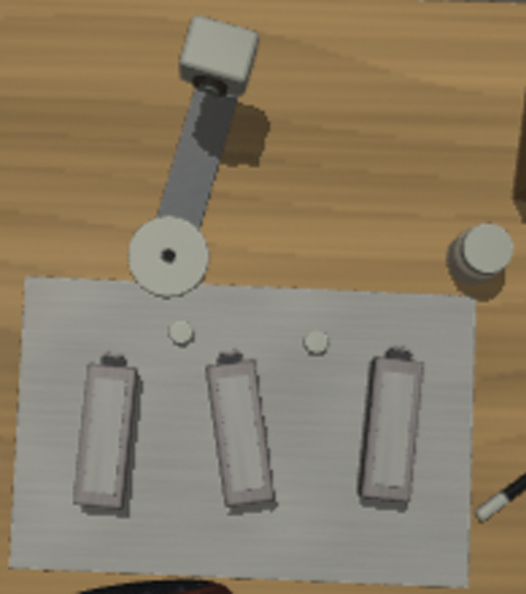

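```bash
python3 - <<'E'
from h import *
import json
c=robot.get_calibration("top")
P=lambda l,z: ray(c,(np.array(l)+.5)/2.7-.5+[175,70],z)
out={}
for n,l,cl in [("L",[(90,365),(136,368),(122,508),(74,504)],(114,357)),("M",[(206,368),(253,361),(274,500),(226,507)],(230,354)),("R",[(378,358),(423,362),(408,502),(361,498)],(399,350))]:
    q=P(l,.052)[:,:2]; (ce,sz,a)=cv2.minAreaRect(q.astype(np.float32))
    d=(q[0]+q[1]-q[2]-q[3])/2; yaw=np.degrees(np.arctan2(d[1],d[0])); m=q.mean(0)
    print(n,m.round(4),"len",np.linalg.norm(d).round(4),"wid",np.linalg.norm((q[0]+q[3]-q[1]-q[2])/2).round(4),"yaw",yaw.round(1),"clasp",(np.linalg.norm(P(cl,.036)[0,:2]-m)).round(4))
    out[n]=[*m,yaw]
    for p in (0,32,-32):
        from scipy.spatial.transform import Rotation as Ro
        R=Ro.from_euler("xyz",[180,p,yaw],degrees=True).as_matrix(); z=.15
        r=robot.ik(np.r_[m,z]-R[:,2]*.054,[180,p,yaw]); print("  ",p,None if r is None else np.round(r,0))
pad=P((168.5,255.5),.008)[0,:2]; lens=P((210,84),.145)[0,:2]
d=lens-pad; print("pad",pad,"lens d",np.linalg.norm(d),np.degrees(np.arctan2(d[1],d[0])))
for a,b,z in [((160,215),(192,92),.006),((202,226),(237,97),.006),((180,82),(190,16),.175),((246,95),(258,33),.175)]:
    e=np.diff(P([a,b],z)[:,:2],axis=0)[0]; print(np.degrees(np.arctan2(e[1],e[0])).round(1))
print(robot.ik([*pad,.204],[180,0,-15]))
json.dump(out,open("cases.json","w"))
E
```

```text
L [0.4512 0.0893] len 0.1479 wid 0.0498 yaw -4.3 clasp 0.0851
   0 [ -5. -19. -28.  81.   0. 179.]
   32 [ -5.  21.   6. 107.  -0. 179.]
   -32 None
M [ 0.4573 -0.0526] len 0.1484 wid 0.0509 yaw 9.8 clasp 0.0863
   0 [-23. -19. -28.  81.   0. 147.]
   32 [-15.  20.   5. 104. -13. 159.]
   -32 None
R [ 0.4659 -0.2146] len 0.1494 wid 0.049 yaw -5.7 clasp 0.0866
   0 [-39.  -9. -20.  79.   0. 146.]
   32 [-32.  29.  17. 106. -13. 157.]
   -32 None
pad [0.65204751 0.0291708 ] lens d 0.16021586098256177 -14.321341586950885
-12.7
-13.5
-6.8
-9.4
[  -8.89121349   15.3836396     5.68159434   80.29795474    0.
 -173.89121349]
```

```bash
cat >> h.py <<'E'
import json
from scipy.spatial.transform import Rotation as Ro
CASES=json.load(open("cases.json"))
PAD=(.652,.029,-13.5)
def pose(x,y,z,yaw,tip=0):
    "TCP pose holding a case centred at x,y,z with heading yaw, clasp end down by tip degrees"
    rpy=[180,-tip,yaw+180 if yaw<0 else yaw-180]
    R=Ro.from_euler("xyz",rpy,degrees=True).as_matrix()
    return np.r_[x,y,z]-R[:,2]*.054, rpy
E
python3 - <<'E'
from h import *
for n,(x,y,a) in CASES.items():
  for dx,z in [(.0,.25),(.04,.16),(.04,.2),(.08,.16),(.08,.2),(.08,.25),(.12,.2),(.12,.25),(.16,.25)]:
    s=[robot.ik(*pose(x+dx,y,z,a,t)) for t in (-30,0,30)]
    print(n,dx,z,[None if q is None else np.round(q).astype(int).tolist() for q in s])
print(robot.ik(*pose(*PAD[:2],.15,PAD[2])))
E
```

```text
L 0.0 0.25 [None, [-5, -19, -17, 91, 0, -1], [-5, 17, 13, 115, 0, -1]]
L 0.04 0.16 [None, [-5, -12, -21, 81, 0, 0], [-5, 26, 13, 108, 0, 0]]
L 0.04 0.2 [None, [-5, -12, -17, 85, 0, 0], [-5, 25, 17, 112, 0, 0]]
L 0.08 0.16 [[-4, -46, -51, 55, 0, 0], [-4, -5, -14, 80, 0, 0], [-4, 33, 23, 110, 0, 0]]
L 0.08 0.2 [[-4, -45, -47, 59, 0, 0], [-4, -5, -11, 84, 0, 0], [-4, 33, 27, 114, 0, 0]]
L 0.08 0.25 [[-4, -44, -41, 64, 0, 0], [-4, -5, -5, 90, 0, 0], [-4, 33, 32, 119, 0, 0]]
L 0.12 0.2 [[-4, -36, -41, 55, 0, 0], [-4, 2, -4, 84, 0, 0], [-4, 41, 38, 117, 0, 0]]
L 0.12 0.25 [[-4, -36, -36, 60, 0, 0], [-4, 2, 2, 89, 0, 0], None]
L 0.16 0.25 [[-4, -28, -31, 58, 0, 1], [-4, 9, 9, 90, 0, 0], None]
M 0.0 0.25 [None, [-23, -19, -17, 91, 0, -33], [-15, 17, 12, 113, -12, -22]]
M 0.04 0.16 [None, [-21, -12, -21, 81, 0, -31], [-14, 25, 13, 106, -12, -21]]
M 0.04 0.2 [None, [-21, -12, -17, 85, 0, -31], [-14, 24, 16, 109, -12, -21]]
M 0.08 0.16 [[-30, -42, -48, 60, 19, -35], [-19, -4, -14, 80, 0, -29], [-13, 32, 22, 108, -11, -20]]
M 0.08 0.2 [[-30, -42, -44, 64, 19, -35], [-19, -5, -10, 84, 0, -29], [-
[... 591 characters left out ...]
 -22]]
R 0.04 0.2 [[-47, -39, -42, 63, 19, -37], [-37, -3, -9, 84, 0, -31], [-30, 34, 28, 112, -12, -22]]
R 0.08 0.16 [[-43, -31, -41, 55, 18, -33], [-34, 4, -6, 80, 0, -29], [-29, 42, 36, 111, -11, -20]]
R 0.08 0.2 [[-43, -32, -38, 60, 18, -33], [-34, 3, -2, 84, 0, -29], [-29, 42, 40, 116, -11, -20]]
R 0.08 0.25 [[-43, -32, -32, 65, 18, -33], [-34, 4, 3, 89, 0, -29], None]
R 0.12 0.2 [[-40, -25, -33, 57, 16, -30], [-32, 10, 5, 85, 0, -26], [-27, 53, 55, 121, -11, -19]]
R 0.12 0.25 [[-40, -25, -28, 62, 16, -30], [-32, 10, 10, 90, 0, -26], None]
R 0.16 0.25 [[-37, -18, -23, 59, 15, -28], [-30, 17, 18, 91, 0, -25], None]
[-8.90698597 15.37396626  5.67034945 80.29638319  0.          4.59301403]
```

```bash
cat >> h.py <<'E'
ZG=.028   # case centre height on the sheet, plus 1 mm
DX,ZR,TIP=.09,.18,28
def st(tag):
    o=robot.observe(); print(tag,"t=%.1f"%o["time"],o["tool_pos"].round(3),"w=%.4f"%o["gripper_width"],"F",o["ft_force"].round(2),"M",o["torque"].round(3)); return o
def go(x,y,z,yaw,tip=0,vel=.15,**k):
    p,r=pose(x,y,z,yaw,tip); return robot.line_to(p,vel=vel,rotation=r,**k)
def moment(yaw,n=8):
    a=np.radians(yaw); v=[]
    for _ in range(n): robot.pause(.04); v.append(robot.observe()["torque"])
    return np.mean(v,0)@[-np.sin(a),np.cos(a),0]
def grasp(n):
    x,y,a=CASES[n]
    robot.move_pose(*pose(x,y,.2,a)); st("above")
    print("guard",go(x,y,ZG,a,guard=15)); robot.set_gripper(.04); st("grip")
def rock(n):
    x,y,a=CASES[n]
    go(x,y,.1,a); go(x+DX,y,ZR,a); st("lifted"); M=[]
    for t in (TIP,-TIP):
        go(x+DX,y,ZR,a,t,vel=.025); robot.pause(.5); st("tip %d"%t)
        go(x+DX,y,ZR,a,0,vel=.025); robot.pause(.3); M.append(moment(a)); st("level")
    print(n,"My after clasp down/up:",np.round(M,4),"diff",round(M[0]-M[1],4))
def putback(n):
    x,y,a=CASES[n]
    go(x,y,.1,a); print("guard",go(x,y,ZG-.001,a,vel=.06,guard=8)); st("down")
    robot.set_gripper(.085); go(x,y,.2,a,vel=.25); st("off")
E
python3 - <<'E'
from h import *
grasp("R"); o=robot.observe()
if .048<o["gripper_width"]<.056: rock("R")
cv2.imwrite("pics/R1.png",robot.grab_frame("top"))
E
```

```text
above t=1.8 [ 0.466 -0.215  0.254] w=0.0854 F [-0.06 -0.03  0.39] M [-0.044 -0.027 -0.038]
guard False
grip t=3.5 [ 0.466 -0.215  0.083] w=0.0511 F [-0.34  0.86  5.8 ] M [0.213 0.108 0.038]
lifted t=5.1 [ 0.555 -0.214  0.233] w=0.0514 F [ 0.3  -0.13 -3.12] M [ 0.009 -0.001  0.057]
tip 28 t=6.8 [ 0.581 -0.217  0.228] w=0.0515 F [-0.17  0.06 -3.16] M [-0.076 -0.754 -0.014]
level t=8.6 [ 0.556 -0.215  0.234] w=0.0517 F [-0.53 -0.18 -4.81] M [-0.005 -0.018  0.017]
tip -28 t=10.3 [ 0.531 -0.212  0.228] w=0.0516 F [-0.13  0.42 -2.93] M [0.082 0.762 0.044]
level t=12.1 [ 0.556 -0.215  0.234] w=0.0511 F [-0.27  0.29 -3.81] M [ 0.035  0.004 -0.051]
R My after clasp down/up: [0.0045 0.0047] diff -0.0002
```

R is silent (difference -0.0002 N m). I'll put it back and test M.

```bash
python3 - <<'E'
from h import *
putback("R")
grasp("M"); o=robot.observe()
if .048<o["gripper_width"]<.056: rock("M")
cv2.imwrite("pics/M1.png",robot.grab_frame("top"))
E
```

```text
guard True
down t=14.2 [ 0.466 -0.214  0.083] w=0.0514 F [-0.65  0.12  4.25] M [-0.125 -0.048  0.021]
off t=15.5 [ 0.466 -0.214  0.252] w=0.0850 F [ 0.03  0.57 -1.05] M [ 0.002  0.015 -0.09 ]
above t=16.2 [ 0.457 -0.052  0.253] w=0.0851 F [-0.22  0.11 -0.23] M [ 0.019 -0.045  0.034]
guard False
grip t=17.9 [ 0.458 -0.053  0.083] w=0.0514 F [-0.82  0.06  4.82] M [0.208 0.129 0.049]
lifted t=19.5 [ 0.547 -0.052  0.233] w=0.0514 F [-1.42  0.06 -3.62] M [ 0.028  0.012 -0.013]
tip 28 t=21.2 [ 0.572 -0.048  0.228] w=0.0516 F [-0.57  0.85 -4.1 ] M [ 0.148 -0.782  0.003]
level t=23.0 [ 0.547 -0.053  0.234] w=0.0513 F [ 0.73 -0.61 -4.27] M [ 0.034 -0.021  0.025]
tip -28 t=24.7 [ 0.522 -0.057  0.228] w=0.0516 F [-0.29 -0.1  -3.83] M [-0.154  0.785 -0.066]
level t=26.5 [ 0.547 -0.053  0.234] w=0.0512 F [-0.66  0.58 -4.7 ] M [-0.001 -0.022  0.002]
M My after clasp down/up: [ 0.002  -0.0011] diff 0.0031
```

View pics/M1.png

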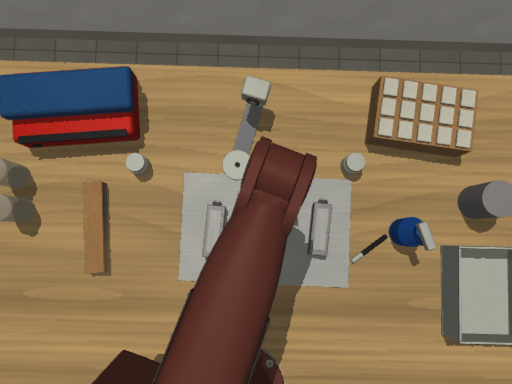

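The picture shows R standing where it was, at (320,228), and nothing else moved. M is silent too (difference 0.003 N m). I'll put M back and still test L by measurement.

```bash
python3 - <<'E'
from h import *
putback("M")
grasp("L"); o=robot.observe()
if .048<o["gripper_width"]<.056: rock("L")
cv2.imwrite("pics/L1.png",robot.grab_frame("side"))
E
```

```text
guard True
down t=28.6 [ 0.457 -0.052  0.083] w=0.0517 F [-0.69 -0.39  3.71] M [-0.068 -0.191  0.007]
off t=29.9 [ 0.457 -0.052  0.252] w=0.0849 F [-0.53 -0.37 -0.3 ] M [0.004 0.001 0.009]
above t=30.5 [0.451 0.09  0.252] w=0.0851 F [ 0.76 -1.06 -0.08] M [-0.018  0.001 -0.046]
guard False
grip t=32.2 [0.452 0.089 0.083] w=0.0517 F [-0.9  -0.18  5.89] M [0.326 0.142 0.009]
lifted t=33.8 [0.54  0.089 0.233] w=0.0512 F [-0.21  0.72 -3.66] M [0.05  0.034 0.019]
tip 28 t=35.5 [0.566 0.087 0.228] w=0.0513 F [-0.85  0.12 -3.64] M [-0.057 -0.665  0.033]
level t=37.3 [0.541 0.089 0.234] w=0.0513 F [ 0.34  0.34 -3.2 ] M [-0.04  -0.069 -0.043]
tip -28 t=39.0 [0.516 0.091 0.228] w=0.0514 F [-0.22  0.38 -3.98] M [0.002 0.76  0.007]
level t=40.9 [0.541 0.089 0.234] w=0.0515 F [ 1.    0.16 -3.  ] M [ 0.017 -0.027  0.01 ]
L My after clasp down/up: [ 0.058  -0.0478] diff 0.1059
```

L rattles (0.106 N m, against about 0.11 expected). I'll take it to the reader gently.

```bash
python3 - <<'E'
from h import *
go(*PAD[:2],.15,PAD[2],vel=.06); robot.pause(.3); o=st("at pad"); print(o["tcp_rot"])
f=[robot.grab_frame(n) for n in("side","wrist","top")]
cv2.imwrite("pics/end.png",cv2.resize(np.vstack([np.hstack([f[0],f[1]]),np.hstack([f[2],0*f[2]])]),(800,600),interpolation=cv2.INTER_AREA))
E
```

```text
at pad t=43.5 [0.652 0.029 0.204] w=0.0513 F [ 0.15  0.46 -4.4 ] M [ 0.016  0.036 -0.005]
[-1.79999943e+02  7.61868383e-04  1.66503146e+02]
```

View pics/end.png

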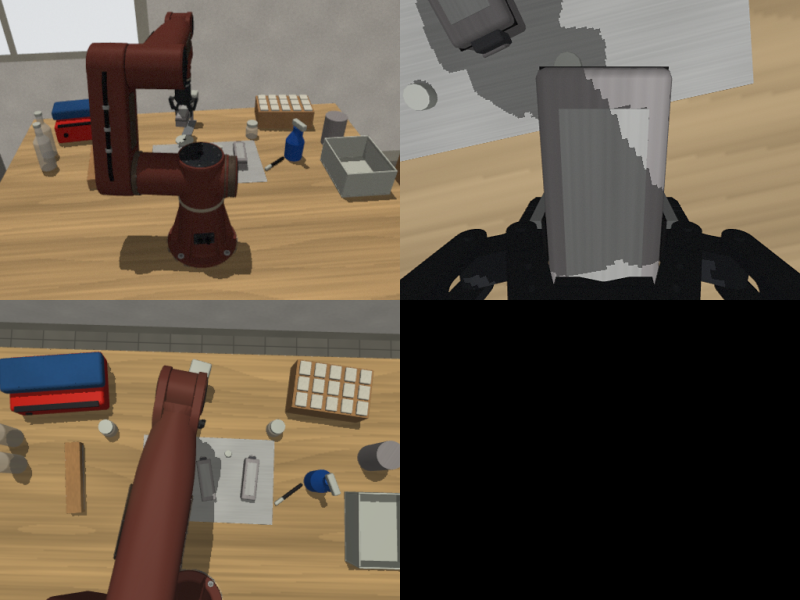

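The held case sits squarely between the fingers in the wrist view, with its clasp-free rear end towards the robot and its lid edge at montage pixels (540–670, 67). M and R stand on the sheet, and the caps and jars are in place. One numeric check of the held case, then hand in.

```bash
python3 - <<'E'
from h import *
c=robot.get_calibration("wrist")
uv=(np.array([(540,67),(670,67)])-[400,0])*[1.28,1.28]
q=ray(c,uv,.175)[:,:2]; a=np.radians(PAD[2]); ax=np.array([np.cos(a),np.sin(a)])
e=q.mean(0)-PAD[:2]; print("rear edge along/across",(e@ax).round(4),(ax[0]*e[1]-ax[1]*e[0]).round(4),"width",np.linalg.norm(q[0]-q[1]).round(4))
if abs(e@ax+.075)<.015: robot.job_done(); print("handed in")
E
```

```text
rear edge along/across -0.075 0.0012 width 0.0458
the job is handed in; nothing more can be done
handed in
```

The rattling case was the left one, and I handed the job in with it held level over the reader pad, clasp end towards the camera head. The robot's clock read about 43.5 s, against the 72 s limit. No verdict was reported.

- **Rocking:** I lifted each case and tipped it 28° clasp-down, then 28° clasp-up, and compared the moments once level again:

| Case | Moment difference (N m) | Result |
|---|---|---|
| Right | -0.0002 | silent |
| Middle | 0.003 | silent |
| Left | 0.106 (about 0.11 expected) | rattles |

- **Silent cases:** I stood the right and middle cases back in their places and let go. In the last pictures both are standing on the sheet, and the caps and jars I could see looked unmoved. The arm blocked part of the final top view.
- **Held case:** It is at about 0.15 m, heading -13.5°, with the finger opening at 51 mm. From the wrist picture its rear lid edge is 75.0 mm behind the pad centre (75 expected) and 1 mm off to the side.
- **Checks that disagreed:**
  - The rear lid edge measured 46 mm wide, not 52. I put this down to the lid's bevelled edge or coarse pixel picking.
  - The lens-to-pad distance came out at 160 mm, not 153. I therefore took the reader's heading from its foot-plate edges (-12.7° and -13.5°) and the lens line (-14.3°). Rough readings off the camera head's own edges gave -7° to -9°, and I did not use them.

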